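# Dumplings done: shut the steamer's gas, turn the stock down

### The job

The dumplings are cooked: with one fingertip push the yellow lever of the gas cock in front of the bamboo steamer fully shut, square across its pipe, and push the lever in front of the stockpot to half, midway between in line with its pipe and square across it. Never shut the stockpot's gas off on the way, and do it gently, without gripping or forcing the levers. Leave the pots and everything else on the counter where they stand.

Things in the scene. Friction and masses are not known exactly. Their poses are not given: they have to be found in the camera images.
- range: two-burner bench gas range, fixed: sheet-metal box 330 x 600 mm, 80 mm high. Origin under its middle on the counter; -x is its front, to the robot, +y its left as the robot sees it. Box from x = -150 to +180 mm. A gas pipe 27 mm thick runs along y at x = -262, 50 mm up; from it a branch pipe leads in +x through a brass cock to each burner
- burner_left (a point): centre of the left burner's cast-iron trivet, at its top (115 mm up), at (+10, +160) mm in the range's x, y; a pot stands here
- axis_left (a point): on the upright turning axis of the left burner's gas cock, at the mid-height of its lever (105 mm above the counter), at (-200, +160) mm in the range's x, y
- cock_left (a joint): angle of the left burner's gas cock, rad. 0: lever in line with its branch pipe, pointing to the front (the range's -x), fully open. It grows as the lever turns clockwise seen from above, towards the range's left (+y); 1.571: lever square across the pipe, shut; 0.785: half-way. Stops at 0 and 1.63. Stays where left; turning takes about 4 N at 85 mm from the axis
- lever_left (a point): yellow sleeved lever of the left cock, a flat bar 92 mm long, 15 mm wide, 13 mm high. This point is its middle, 64 mm from the turning axis; its -x axis points outwards along the lever, z up. Nothing else stands beside it at this height; the front pipe below it reaches up to 64 mm above the counter
- tip_left (a point): outer end of the left yellow lever, 110 mm from the turning axis, at mid-height of the lever (105 mm)
- burner_right (a point): centre of the right burner's cast-iron trivet, at its top (115 mm up), at (+10, -160) mm in the range's x, y; a pot stands here
- axis_right (a point): on the upright turning axis of the right burner's gas cock, at the mid-height of its lever (105 mm above the counter), at (-200, -160) mm in the range's x, y
- cock_right (a joint): angle of the right burner's gas cock, rad. 0: lever in line with its branch pipe, pointing to the front (the range's -x), fully open. It grows as the lever turns clockwise seen from above, towards the range's left (+y); 1.571: lever square across the pipe, shut; 0.785: half-way. Stops at 0 and 1.63. Stays where left; turning takes about 4 N at 85 mm from the axis
- lever_right (a point): yellow sleeved lever of the right cock, a flat bar 92 mm long, 15 mm wide, 13 mm high. This point is its middle, 64 mm from the turning axis; its -x axis points outwards along the lever, z up. Nothing else stands beside it at this height; the front pipe below it reaches up to 64 mm above the counter
- tip_right (a point): outer end of the right yellow lever, 110 mm from the turning axis, at mid-height of the lever (105 mm)
- steamer: the bamboo steamer: aluminium pot 236 mm across with a bamboo basket and a round woven bamboo lid on it, 210 mm high in all; two loop handles reach 22 mm farther out. Stands loose on one of the two burners. Origin at the centre of its underside, z up
- stockpot: the stockpot: stainless steel pot 236 mm across with steel lid and black knob, 172 mm high in all; two loop handles reach 22 mm farther out. Stands loose on the other burner. Origin at the centre of its underside, z up
- cup0: empty grey plastic cup, 78 mm across, 85 mm high, loose, in front of the range, between the two cocks. Origin at the centre of its underside
- cup1: empty grey plastic cup, 78 mm across, 85 mm high, loose, on the left part of the counter. Origin at the centre of its underside
- cup2: empty grey plastic cup, 78 mm across, 85 mm high, loose, on the left part of the counter. Origin at the centre of its underside
- jar: glass jar with a red lid, 60 mm across, 90 mm high, loose, in front of the range to the right. Origin at the centre of its underside
- sauce: brown sauce bottle with a red cap, 62 mm across, 190 mm high, loose, to the right of the range. Origin at the centre of its underside
- spatula: spatula 240 mm long lying loose in front of the range, low. Origin on its underside; its x axis runs along it

How it is judged:
At the end, for the whole second after the job is handed in: The steamer burner's cock is beyond 1.43 rad (within 8 degrees of square), the stockpot burner's between 0.585 and 0.985 rad (45 +-11 degrees), both at rest; both pots upright within 30 mm of their burners' centres; cups, jar, bottle and spatula within 20 mm of their start (((horizontal distance between steamer and burner_left below 0.03 m and horizontal distance between stockpot and burner_right below 0.03 m and value of joint cock_left above 1.43 rad and value of joint cock_right between 0.585 and 0.985 rad) or (horizontal distance between steamer and burner_right below 0.03 m and horizontal distance between stockpot and burner_left below 0.03 m and value of joint cock_right above 1.43 rad and value of joint cock_left between 0.585 and 0.985 rad)) and angle between each of steamer, stockpot's own z axis and vertical below 0.05 rad and velocity of joint cock_left between -0.05 and 0.05 rad/s and velocity of joint cock_right between -0.05 and 0.05 rad/s and distance of each of cup0, cup1, cup2, jar, sauce, spatula from where it was at the start of the episode below 0.02 m); the robot touches nothing.
It fails at once if the gas under the stockpot is shut off (its lever turned beyond 1.25 rad) ((horizontal distance between stockpot and burner_left below 0.06 m and value of joint cock_left above 1.25 rad) or (horizontal distance between stockpot and burner_right below 0.06 m and value of joint cock_right above 1.25 rad)).
It fails at once if a pot is shifted by more than 15 mm or lifted (distance of any of steamer, stockpot from where it was at the start of the episode above 0.015 m).
It fails at once if something else on the counter is moved by more than 20 mm or lifted (distance of any of cup0, cup1, cup2, jar, sauce, spatula from where it was at the start of the episode above 0.02 m).
It fails at once if a lever is gripped or forced (more than 35 N on it) (contact force between the fingers and cock_left above 35 N or contact force between the fingers and cock_right above 35 N).
It also fails if it takes over 48 s, if anything falls off the work surface, if the arm or the gripper's body presses on something with over 40 N, if the wrist force passes 120 N, or if a joint passes its speed limit or range.

### The arm

A 7-joint arm with a two-finger parallel gripper is mounted at the origin on the work surface. World frame = base frame: x ahead of the robot, y to its left, z up, the work surface at z = 0. Lengths are in m, angles in rad, forces in N, time in s.
With the tool pointing down it reaches from about 0.35 to 0.9 m from the base axis. Payload 8.1 kg.
Tool frame: the origin (TCP) lies at the centre of the arm's flange, where the gripper is bolted on; the fingertips stand 178 mm ahead of it and the grasp point (between the pads) lies 159 mm ahead of it; x points along the fingers, z is the direction in which the jaws open and shut, and the axes are right-handed (so a half turn about x gives the same grasp; the last joint's range is limited). The gripper opens to 92 mm and grips with 3 to 60 N. Pads are 19 mm wide; open, the fingers measure 130 mm over their backs; the gripper's body (75 mm by 190 mm) begins 47 mm behind the grasp point.
Start: joints at [1.207, 0.434, 0.025, 1.573, -0.012, 1.134, -0.075], TCP at [0.161, -0.604, 0.405] pointing down, gripper open.
Joint ranges: [-2.62, 2.62], [-0.44, 2.09], [-1.27, 1.32], [0.08, 2.57], [-1.32, 4.46], [0.12, 2], [-2.74, 2.74]. Speed limits (rad/s): [2.22, 2.22, 3.01, 3.01, 3.14, 3.14, 3.14].

### API

Orientations are given as a rotation vector (axis times angle).
In Python, from cell import arm, get_image, search_frame, pinpoint gives the robot as it stands.
- The arm moves only by the tool arm_command, never from a script. Its argument "motion" is a list of rows, each a list of 7 numbers: the finger opening in mm, from 0 to 91.8, then the shift along the tool's x, y, z in mm, then the turn, a rotation vector about the tool's x, y, z in degrees. In form: [[fingers, x, y, z, ax, ay, az], ...]. A call has 1 to 5 rows; each row shifts and turns the commanded pose from where the row before left it, along the tool's axes as they then stand; what a row does not reach is not made up. A row lasts 1/8 s, in which the tool goes at most 62.5 mm and 10.7 degrees, less where a joint would pass 70% of its speed; a pose out of reach is approached as far as the arm can. A call with a gripper value outside its range is refused whole. The fingers move at their own pace and stop on an object; "newtons" is the grip in N (left out, the last holds). Time passes only in rows, so rows that do not move let the fingers close. It gives the time, the measured TCP pose, the force and the opening at its end, in the units of the state.
- arm.observe(): the state, without advancing time (a new reading comes with each control period).
- get_image(name): name is "side" or "top" or "wrist"; returns a dict with "frame" (400x640x3 uint8, red, green, blue), "range_z" (400x640 float32, m along the optical axis (not along the pixel's ray), 0 where there is no reading), "K" (3x3 intrinsics, pixels), "origin" and "rotation" of the camera in the world; the wrist camera has in their place "tool_from_camera" (4x4, takes a point from camera to tool coordinates, whose origin is the TCP and whose axes are the tool frame's). Camera axes: x right, y down, z forward; pixel columns grow to the right and rows downward; lengths in m; the calibration is good to about 2 mm. A picture is of the moment at which its call begins: read the wrist's pose just before it.
- arm.sign_off(): hands the job in, once; it reports no verdict.
Trained networks look in the newest picture that a camera, given by its name, has taken for a name from the list of things; names that differ only in an ending like _2 or _b are one class to them, and where a whole thing is asked for, a point or a joint stands for the part that bears it (a point fixed in the world has none). Each returns a list of dicts, best first, with "p" (0 to 1); they miss things now and then, are a little off and sometimes report something else, mostly with a low value. They report only what shows in the picture. A call takes as long as a camera call.
- search_frame(camera, target): "point" ([x, y, z] in m, in world coordinates, good to about 4 mm: the middle of the surface that is visible of it).
- pinpoint(camera, target): "point" ([x, y, z] in m, in world coordinates, good to about 4 mm: a listed point, or the origin of a listed thing).
The state is a dict: "clock": time; "joints": joint angles; "dq": joint speeds; "joint_efforts": joint torques, N m; "position": TCP position; "ee_rot": TCP orientation; "force": force on the tool from outside, world axes, zero at the start; "ft_torque": the same for the moment, N m; "width": opening from 0.0 (shut) to 1.0 (fully open).
Only numpy, scipy, OpenCV 4.12 (cv2) and the standard library are available. Lean on these libraries where they do the work, as an engineer would, in place of code of your own. Each camera call takes 0.05 s, during which the arm holds its last target. There are 200 camera calls.

## Working session

There is one attempt and no reset: what is moved stays moved. The work goes in short steps, Python scripts to look and compute and a tool call to move; the robot and the scene stay as the last step left them, time stands still between calls to the robot, and variables do not carry over. Pictures are saved under pics/ and viewed, about 8 in all and at most 12, crops included, and the job is handed in when it is done.

Besides the shell and the picture viewer there is one more tool, called after ">>>" as name(argument=value, ...) on one line, values as JSON. arm_command: Moves the arm, as the interface text tells. Its arguments: {"type":"object","properties":{"motion":{"type":"array"},"newtons":{"type":"number"}},"required":["motion"]}

```bash
mkdir -p pics
cat > h.py <<'E'
import numpy as np, cv2
from cell import arm, get_image, search_frame, pinpoint
from scipy.spatial.transform import Rotation as R
def save(cam,fn):
    d=get_image(cam); cv2.imwrite('pics/'+fn,cv2.cvtColor(d['frame'],cv2.COLOR_RGB2BGR)); return d
def st():
    s=arm.observe(); print('t',round(s['clock'],2),'pos',np.round(s['position'],4),'F',np.round(s['force'],1),'w',round(s['width'],2)); print(np.round(R.from_rotvec(s['ee_rot']).as_matrix(),3)); return s
E
python3 - <<'E'
from h import *
st()
for c in ['top','side']:
    d=save(c,c+'1.png'); print(c,np.round(d['origin'],3))
    for n in ['axis_left','axis_right','tip_left','tip_right','lever_left','lever_right','steamer','stockpot','range','cup0','jar','spatula','sauce']:
        r=pinpoint(c,n); print(n,[(np.round(x['point'],3).tolist(),round(x['p'],2)) for x in r[:2]])
E
```

```text
t 0.0 pos [ 0.1611 -0.6036  0.404 ] F [ 0.5  0.5 -0.6] w 1.0
[[-0.001  0.966  0.258]
 [ 0.001  0.258 -0.966]
 [-1.    -0.    -0.002]]
top [ 0.314 -0.044  1.301]
axis_left [([0.53, 0.204, 0.103], 0.73)]
axis_right [([0.557, -0.115, 0.107], 0.89)]
tip_left [([0.426, 0.235, 0.101], 0.47), ([0.765, -0.092, 0.117], 0.17)]
tip_right [([0.532, 0.203, 0.106], 0.74), ([0.43, -0.272, 0.002], 0.62)]
lever_left [([0.471, 0.225, 0.104], 0.72), ([0.426, 0.234, 0.1], 0.6)]
lever_right [([0.493, -0.108, 0.097], 0.49)]
steamer [([0.385, 0.087, -0.0], 0.48)]
stockpot [([0.763, -0.089, 0.117], 0.82), ([0.425, 0.235, 0.105], 0.72)]
range [([0.743, 0.066, -0.002], 0.7)]
cup0 [([0.364, 0.406, 0.001], 0.93), ([0.387, 0.089, 0.0], 0.87)]
jar [([0.427, -0.273, 0.004], 0.58)]
spatula [([0.393, -0.107, -0.0], 0.83)]
sauce [([0.398, -0.468, -0.001], 0.9)]
side [0.464 0.352 1.284]
axis_left [([0.53, 0.204, 0.106], 0.56)]
axis_right [([0.566, -0.114, 0.099], 0.75)]
tip_left [([0.423, 0.232, 0.1], 0.62)]
tip_right [([0.446, -0.109, 0.104], 0.56)]
lever_left [([0.472, 0.222, 0.104], 0.51)]
lever_right [([0.494, -0.112, 0.107], 0.65)]
steamer []
stockpot [([0.769, -0.093, 0.118], 0.86), ([0.284, 0.28, -0.002], 0.24)]
range [([0.74, 0.068, -0.003], 0.63)]
cup0 [([0.285, 0.28, 0.002], 0.97), ([0.364, 0.408, 0.003], 0.67)]
jar [([0.433, -0.271, 0.002], 0.7), ([0.563, -0.117, 0.104], 0.63)]
spatula [([0.392, -0.106, -0.001], 0.79), ([0.771, -0.092, 0.115], 0.29)]
sauce [([0.4, -0.47, -0.003], 0.97)]
```

View pics/top1.png

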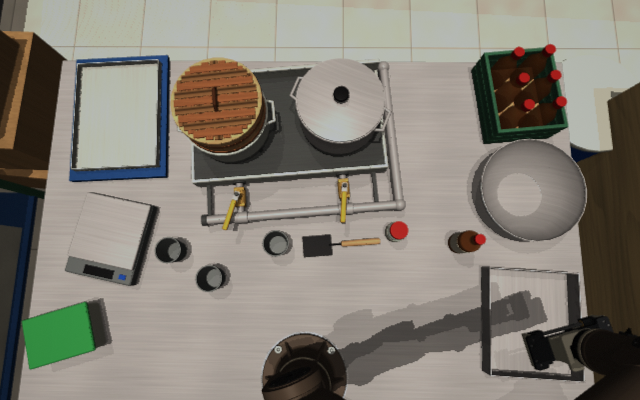

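View pics/side1.png

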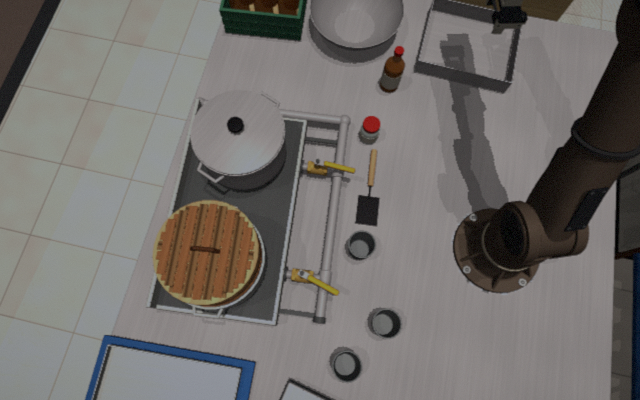

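Top and side views: the steamer is on the left burner (top ~(220,105)) and the stockpot on the right (~(340,95)). The left lever is partly open at (235,205) and the right one nearly in line at (343,200). The range is yawed about 5.6°, with its centre near (0.742, 0.067). I'll align the tool with the range's axes and do the right lever first.

>>> arm_command(motion=[[0,0,0,0,5,0,0],[0,0,0,0,4.4,0,0],[0,0,35,-42,0,0,0],[0,0,35,-42,0,0,0],[0,0,35,-42,0,0,0]], newtons=10)

```text
clock: 2.02
position: [0.2543, -0.4669, 0.4048]
ee_rot: [1.138, 1.253, -1.138]
force: [1.6, -0.2, 0.9]
width: 0.507
```

>>> arm_command(motion=[[0,0,35,-42,0,0,0],[0,0,35,-42,0,0,0],[0,0,35,-42,0,0,0],[0,0,35,-42,0,0,0],[0,0,0,0,0,0,0]])

```text
clock: 2.65
position: [0.379, -0.2839, 0.4051]
ee_rot: [1.133, 1.256, -1.131]
force: [-0.4, -0.8, -0.9]
width: 0.007
```

```bash
cat >> h.py <<'E'
C=np.array([.742,.067]); Y=.098
def rng(p): c,s=np.cos(Y),np.sin(Y); q=np.array(p)[:2]-C; return np.round(1000*np.array([c*q[0]+s*q[1],-s*q[0]+c*q[1]]),1)
def look(cams=('top','side','wrist')):
    s=st(); print('TCP rng',rng(s['position']),'tipz',round(s['position'][2]-.178,4))
    for c in cams:
        get_image(c)
        for n in ['axis_left','lever_left','tip_left','axis_right','lever_right','tip_right']:
            print(c,n,[(rng(x['point']).tolist(),round(x['point'][2],3),round(x['p'],2)) for x in pinpoint(c,n)[:2] if x['p']>.3])
E
python3 - <<'E'
from h import *
look(); save('wrist','w1.png')
E
```

```text
t 2.65 pos [ 0.379  -0.2839  0.4051] F [-0.4 -0.8 -0.9] w 0.01
[[ 0.001  0.995  0.104]
 [ 0.001  0.104 -0.995]
 [-1.     0.002 -0.001]]
TCP rng [-395.5 -313.7] tipz 0.2271
top axis_left [([-197.5, 157.5], 0.105, 0.78)]
top lever_left [([-253.7, 179.7], 0.102, 0.55)]
top tip_left [([-311.1, -148.0], 0.104, 0.71), ([-299.7, 199.2], 0.102, 0.54)]
top axis_right [([-202.9, -162.2], 0.108, 0.6)]
top lever_right [([-264.5, -150.2], 0.101, 0.65), ([-360.7, -138.1], -0.003, 0.32)]
top tip_right [([-310.1, -142.3], 0.105, 0.68)]
side axis_left [([-196.5, 155.3], 0.105, 0.65)]
side lever_left [([-252.4, 179.2], 0.107, 0.76)]
side tip_left [([-305.0, 195.1], 0.102, 0.67), ([-250.0, 178.2], 0.103, 0.42)]
side axis_right [([-196.5, -161.1], 0.099, 0.95), ([-303.6, 196.7], 0.1, 0.65)]
side lever_right [([-262.2, -153.7], 0.113, 0.66), ([-304.3, 196.6], 0.101, 0.41)]
side tip_right [([-310.1, -148.4], 0.104, 0.52)]
wrist axis_left []
wrist lever_left []
wrist tip_left []
wrist axis_right [([-392.4, -497.3], 0.003, 0.49)]
wrist lever_right [([-264.9, -150.8], 0.104, 0.7)]
wrist tip_right [([-308.7, -147.2], 0.106, 0.75)]
```

View pics/w1.png

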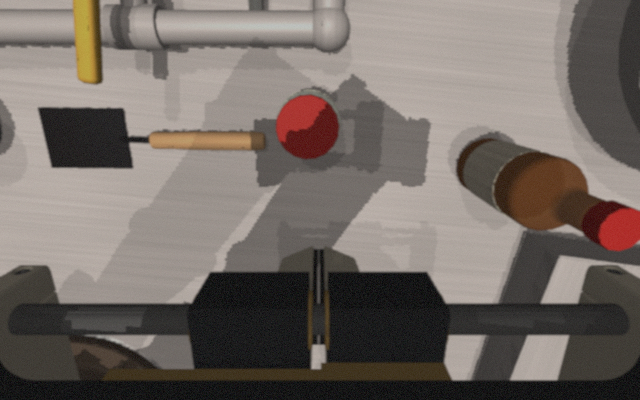

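The wrist view shows the right lever's end at (90,80), the spatula, jar and bottle below, and the closed fingers at (318,270). The cocks read left ≈0.36 rad and right ≈0.12 rad. I'll go beside the right lever and descend.

>>> arm_command(motion=[[0,0,35,-40,0,0,0],[0,0,35,-40,0,0,0],[0,0,35,-39,0,0,0],[0,45,0,0,0,0,0],[0,45,0,0,0,0,0]])

```text
clock: 4.38
position: [0.4702, -0.1583, 0.314]
ee_rot: [1.137, 1.252, -1.135]
force: [-0.8, 0.1, -0.4]
width: 0.006
```

>>> arm_command(motion=[[0,40,0,0,0,0,0],[0,7,0,0,0,0,0],[0,0,0,0,0,0,0]])

```text
clock: 4.75
position: [0.47, -0.1591, 0.2683]
ee_rot: [1.138, 1.253, -1.138]
force: [1.1, 0.2, -0.0]
width: 0.005
```

Run:
```python
from h import *
look(('wrist',)); save('wrist','w2.png')
```

```text
t 4.75 pos [ 0.47   -0.1591  0.2683] F [ 1.1  0.2 -0. ] w 0.0
[[ 0.     0.995  0.097]
 [-0.     0.097 -0.995]
 [-1.     0.     0.   ]]
TCP rng [-292.8 -198.4] tipz 0.0903
wrist axis_left []
wrist lever_left []
wrist tip_left []
wrist axis_right [([-203.3, -165.1], 0.107, 0.7), ([-352.6, 53.6], -0.003, 0.4)]
wrist lever_right [([-266.9, -150.6], 0.106, 0.7)]
wrist tip_right []
```

View pics/w2.png

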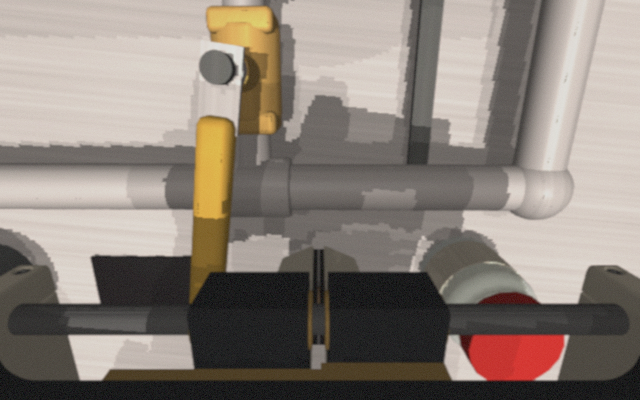

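>>> arm_command(motion=[[0,0,0,-15,0,0,0],[0,0,1,-10,0,0,0],[0,0,2,-10,0,0,0],[0,0,3,-10,0,0,0],[0,0,0,0,0,0,0]])

```text
clock: 5.78
position: [0.471, -0.1127, 0.2676]
ee_rot: [1.136, 1.255, -1.137]
force: [-0.6, -0.5, -0.3]
width: 0.005
```

>>> arm_command(motion=[[0,0,4,-7,0,0,0],[0,0,4,-7,0,0,0],[0,0,4,-6,0,0,0],[0,0,0,0,0,0,0]])

```text
clock: 6.28
position: [0.4808, -0.0921, 0.2673]
ee_rot: [1.137, 1.255, -1.139]
force: [-2.1, -1.0, -0.1]
width: 0.006
```

Run:
```python
from h import *
look(); save('wrist','w3.png')
```

```text
t 6.28 pos [ 0.4808 -0.0921  0.2673] F [-2.1 -1.  -0.1] w 0.01
[[-0.002  0.995  0.097]
 [ 0.     0.097 -0.995]
 [-1.    -0.002 -0.   ]]
TCP rng [-275.6 -132.8] tipz 0.0893
top axis_left [([-196.3, 156.0], 0.104, 0.72)]
top lever_left [([-254.1, 183.1], 0.106, 0.74)]
top tip_left [([-297.3, 197.6], 0.104, 0.55)]
top axis_right []
top lever_right []
top tip_right []
side axis_left [([-198.6, 157.7], 0.108, 0.69)]
side lever_left [([-252.6, 180.8], 0.106, 0.65)]
side tip_left [([-434.9, 257.5], 0.0, 0.71), ([-302.1, 195.1], 0.102, 0.63)]
side axis_right [([-198.0, -161.4], 0.098, 0.97), ([-394.2, -500.7], -0.002, 0.41)]
side lever_right [([-247.4, -121.2], 0.108, 0.61)]
side tip_right [([-201.4, 156.3], 0.107, 0.32)]
wrist axis_left []
wrist lever_left []
wrist tip_left []
wrist axis_right [([-203.9, -164.1], 0.107, 0.57)]
wrist lever_right [([-254.6, -119.8], 0.103, 0.62)]
wrist tip_right []
```

View pics/w3.png

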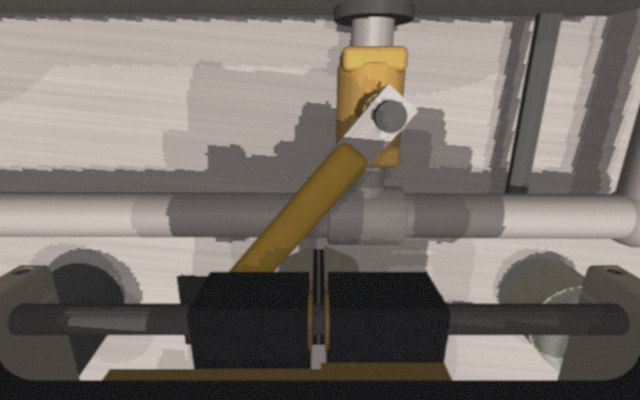

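The wrist view shows the right lever running from its axis at (388,115) to about (250,265), so roughly 0.72 rad. One more small nudge, then back off and rise.

>>> arm_command(motion=[[0,0,3,-4,0,0,0],[0,0,0,0,0,0,0],[0,0,-10,15,0,0,0],[0,0,-10,15,0,0,0],[0,-40,0,0,0,0,0]])

```text
clock: 8.0
position: [0.4648, -0.1226, 0.3062]
ee_rot: [1.138, 1.256, -1.144]
force: [1.1, -0.0, 1.0]
width: 0.007
```

>>> arm_command(motion=[[0,-50,0,0,0,0,0],[0,-46,0,-20,0,0,0],[0,0,0,-45,0,0,0],[0,0,0,-50,0,0,0],[0,0,0,-50,0,0,0]])

```text
clock: 8.62
position: [0.4505, 0.0442, 0.4041]
ee_rot: [1.14, 1.251, -1.138]
force: [1.9, 0.0, 0.2]
width: 0.004
```

>>> arm_command(motion=[[0,0,0,-50,0,0,0],[0,0,0,-50,0,0,0],[0,0,0,-30,0,0,0],[0,0,0,0,0,0,0]])

```text
clock: 9.12
position: [0.4381, 0.1747, 0.4039]
ee_rot: [1.137, 1.255, -1.134]
force: [0.6, -0.5, 0.0]
width: 0.006
```

Run:
```python
from h import *
look(); save('top','t2.png')
```

```text
t 9.12 pos [0.4381 0.1747 0.4039] F [ 0.6 -0.5  0. ] w 0.01
[[ 0.001  0.995  0.1  ]
 [ 0.001  0.1   -0.995]
 [-1.     0.001 -0.001]]
TCP rng [-291.9  136.9] tipz 0.2259
top axis_left [([-198.1, 157.7], 0.104, 0.85), ([-363.1, -140.5], -0.002, 0.31)]
top lever_left []
top tip_left []
top axis_right [([-204.3, -163.1], 0.104, 0.8)]
top lever_right [([-248.3, -117.0], 0.099, 0.72)]
top tip_right [([-281.4, -88.1], 0.105, 0.59)]
side axis_left [([-198.5, 157.8], 0.106, 0.84), ([-392.0, -498.4], -0.002, 0.57)]
side lever_left [([-252.2, 181.2], 0.104, 0.62)]
side tip_left [([-283.5, -87.7], 0.102, 0.41)]
side axis_right [([-193.6, -163.7], 0.1, 0.81)]
side lever_right [([-246.7, -118.0], 0.108, 0.73)]
side tip_right [([-279.5, -86.8], 0.104, 0.75)]
wrist axis_left [([-199.7, 164.1], 0.105, 0.55)]
wrist lever_left [([-255.3, 180.3], 0.101, 0.89)]
wrist tip_left [([-300.6, 198.0], 0.111, 0.72)]
wrist axis_right []
wrist lever_right [([-250.7, -113.8], 0.102, 0.85)]
wrist tip_right [([-279.1, -84.9], 0.107, 0.72), ([-432.4, 255.0], 0.002, 0.37)]
```

View pics/t2.png

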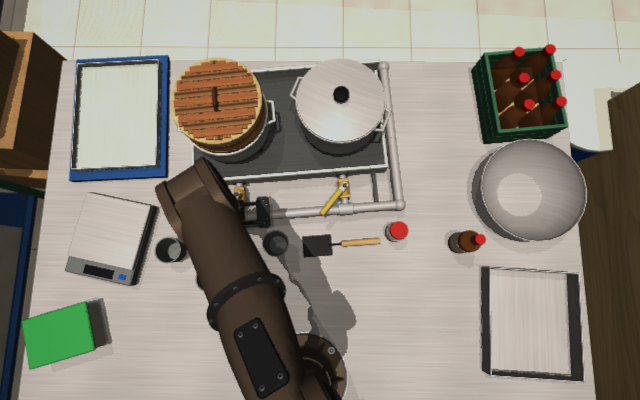

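The right lever now reads about 0.74 rad, at (335,195) in the top view, pots unmoved. The wrist link at (190,180) lies near the steamer, so I'll check clearance before descending.

Run:
```python
from h import *
print(np.round(arm.observe()['joints'],2))
for c in ['top','side']:
    d=get_image(c); z=d['range_z']; v,u=np.indices(z.shape); K=d['K']
    p=np.stack([(u-K[0,2])/K[0,0]*z,(v-K[1,2])/K[1,1]*z,z],-1)@np.array(d['rotation']).T+d['origin']
    dark=(d['frame'].max(-1)<110)&(z>0)
    m=(p[...,2]>.33)&(z>0)&(p[...,0]>.3)
    q=p[m]; r=np.array([rng(a) for a in q[::20]]); h=q[::20,2]
    for lo in np.arange(-400,50,50):
        k=(r[:,0]>=lo)&(r[:,0]<lo+50)
        if k.any(): print(c,lo,k.sum(),'y',r[k,1].min(),r[k,1].max(),'z',h[k].min().round(3),h[k].max().round(3))
```

```text
[-0.12  0.22 -0.44  1.91  0.11  1.04 -2.08]Traceback (most recent call last):
  File "<stdin>", line 5, in <module>
ValueError: operands could not be broadcast together with shapes (400,640) (3,)
```

Run:
```python
from h import *
for c in ['top','side']:
    d=get_image(c); z=d['range_z']; v,u=np.indices(z.shape); K=d['K']
    p=np.stack([(u-K[0,2])/K[0,0]*z,(v-K[1,2])/K[1,1]*z,z],-1)@np.array(d['rotation']).T+np.ravel(d['origin'])[:3]
    q=p[(p[...,2]>.33)&(z>0)&(p[...,0]>.3)][::10]
    r=np.array([rng(a) for a in q]); h=q[:,2]
    for lo in np.arange(-450,100,50):
        k=(r[:,0]>=lo)&(r[:,0]<lo+50)
        if k.any(): print(c,lo,k.sum(),'y',r[k,1].min(),r[k,1].max(),'z',h[k].min().round(3),h[k].max().round(3))
```

```text
Traceback (most recent call last):
ValueError: operands could not be broadcast together with shapes (400,640) (3,)
```

Run:
```python
from h import *
for c in ['top','side']:
    d=get_image(c); z=d['range_z']; v,u=np.indices(z.shape); K=d['K']
    p=np.stack([(u-K[0,2])/K[0,0]*z,(v-K[1,2])/K[1,1]*z,z],-1)@R.from_rotvec(d['rotation']).as_matrix().T+d['origin']
    q=p[(p[...,2]>.33)&(z>0)&(p[...,0]>.3)][::10]
    r=np.array([rng(a) for a in q]); h=q[:,2]
    for lo in np.arange(-450,100,50):
        k=(r[:,0]>=lo)&(r[:,0]<lo+50)
        if k.any(): print(c,lo,k.sum(),'y',r[k,1].min(),r[k,1].max(),'z',h[k].min().round(3),h[k].max().round(3))
```

```text
top -450 209 y -14.3 119.2 z 0.686 0.765
top -400 219 y 23.1 151.3 z 0.658 0.727
top -350 221 y 40.0 177.9 z 0.332 0.693
top -300 189 y 40.6 193.0 z 0.332 0.665
top -250 13 y 98.6 129.9 z 0.613 0.641
side -450 266 y -7.4 129.3 z 0.66 0.76
side -400 314 y 29.4 158.3 z 0.582 0.725
side -350 348 y 58.1 230.6 z 0.331 0.691
side -300 325 y 84.1 230.6 z 0.33 0.665
side -250 30 y 109.6 151.8 z 0.595 0.637
```

Clear: the arm stays over 100 mm in front of the pot. Descend and push the left lever round its arc.

>>> arm_command(motion=[[0,50,0,0,0,0,0],[0,50,0,0,0,0,0],[0,30,0,0,0,0,0],[0,6,0,0,0,0,0],[0,0,0,0,0,0,0]])

```text
clock: 11.05
position: [0.4387, 0.1737, 0.2682]
ee_rot: [1.138, 1.253, -1.137]
force: [0.1, 0.5, -0.2]
width: 0.004
```

>>> arm_command(motion=[[0,0,0,-15,0,0,0],[0,0,1,-13,0,0,0],[0,0,5,-9,0,0,0],[0,0,8,-15,0,0,0],[0,0,0,0,0,0,0]])

```text
clock: 11.68
position: [0.4474, 0.2279, 0.2678]
ee_rot: [1.137, 1.254, -1.136]
force: [-0.3, -0.3, 0.5]
width: 0.001
```

>>> arm_command(motion=[[0,0,8,-9,0,0,0],[0,0,9,-9,0,0,0],[0,0,11,-7,0,0,0],[0,0,11,-6,0,0,0],[0,0,0,0,0,0,0]])

```text
clock: 12.3
position: [0.4835, 0.2616, 0.2676]
ee_rot: [1.138, 1.254, -1.137]
force: [-0.8, 0.2, 0.5]
width: 0.004
```

Run:
```python
from h import *
look(('wrist','side')); save('wrist','w4.png')
```

```text
t 12.3 pos [0.4835 0.2616 0.2676] F [-0.8  0.2  0.5] w 0.0
[[ 0.     0.995  0.096]
 [ 0.001  0.096 -0.995]
 [-1.     0.    -0.   ]]
TCP rng [-238.2  218.9] tipz 0.0896
wrist axis_left [([-197.2, 166.3], 0.106, 0.79)]
wrist lever_left [([-216.3, 217.9], 0.101, 0.72)]
wrist tip_left [([-228.1, 265.7], 0.107, 0.56)]
wrist axis_right []
wrist lever_right []
wrist tip_right []
side axis_left []
side lever_left []
side tip_left []
side axis_right [([-194.6, -164.0], 0.104, 0.75)]
side lever_right [([-249.0, -118.5], 0.107, 0.62), ([11.3, -164.1], 0.114, 0.53)]
side tip_right [([-282.8, -89.1], 0.101, 0.61)]
```

View pics/w4.png

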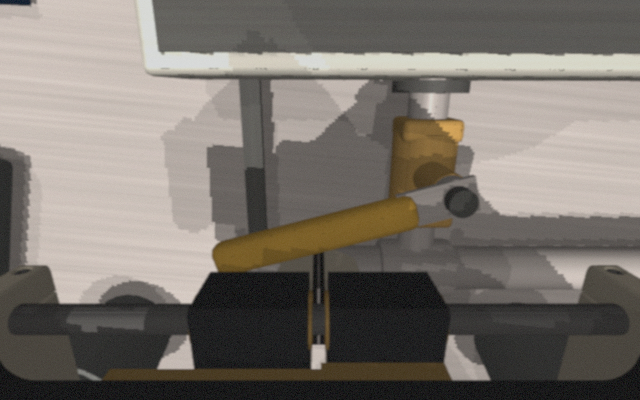

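The wrist view shows the left lever running from (460,202) to (225,258), about 1.33 rad, on the predicted arc. Finish the last part, then check before retreating.

>>> arm_command(motion=[[0,0,9,-3,0,0,0],[0,0,8,-2,0,0,0],[0,0,0,0,0,0,0]])

```text
clock: 13.42
position: [0.5005, 0.268, 0.2675]
ee_rot: [1.139, 1.253, -1.138]
force: [-0.4, -0.7, 0.3]
width: 0.005
```

Run:
```python
from h import *
look(('wrist',)); save('wrist','w5.png')
```

```text
t 13.43 pos [0.5005 0.268  0.2675] F [-0.4 -0.7  0.3] w 0.0
[[ 0.     0.995  0.096]
 [ 0.     0.096 -0.995]
 [-1.     0.001 -0.   ]]
TCP rng [-220.7  223.7] tipz 0.0895
wrist axis_left [([-197.5, 163.1], 0.104, 0.8)]
wrist lever_left [([-198.8, 220.6], 0.103, 0.9)]
wrist tip_left [([-207.6, 265.7], 0.11, 0.86)]
wrist axis_right []
wrist lever_right []
wrist tip_right []
```

View pics/w5.png

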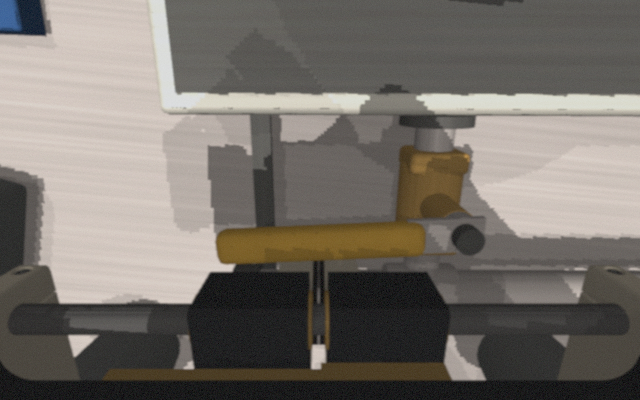

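The lever runs from (468,239) to (228,246), parallel to the range's edge, about 1.54 rad: shut. Retreat and check everything.

>>> arm_command(motion=[[0,0,-15,0,0,0,0],[0,0,-25,0,0,0,0],[0,-50,0,0,0,0,0],[0,-50,0,0,0,0,0],[0,-50,0,0,0,0,0]])

```text
clock: 14.45
position: [0.4584, 0.2639, 0.4192]
ee_rot: [1.137, 1.254, -1.138]
force: [0.3, -0.2, 0.0]
width: 0.006
```

>>> arm_command(motion=[[0,-20,-10,50,0,0,0],[0,0,-10,50,0,0,0],[0,0,-10,50,0,0,0],[0,0,-10,50,0,0,0],[0,0,0,0,0,0,0]])

```text
clock: 15.08
position: [0.4379, 0.0576, 0.4374]
ee_rot: [1.141, 1.25, -1.144]
force: [0.4, 1.1, 0.5]
width: 0.007
```

Run:
```python
from h import *
look(); d=save('top','t3.png')
for c in ['top','side']:
  for n in ['stockpot','steamer','cup0','jar','sauce','spatula']: print(c,n,[(np.round(x['point'],3).tolist(),round(x['p'],2)) for x in pinpoint(c,n)[:3]])
```

```text
t 15.07 pos [0.4379 0.0576 0.4374] F [0.4 1.1 0.5] w 0.01
[[-0.001  0.996  0.09 ]
 [-0.002  0.09  -0.996]
 [-1.    -0.001  0.002]]
TCP rng [-303.5   20.4] tipz 0.2594
top axis_left []
top lever_left [([-281.0, -85.7], 0.105, 0.66), ([-197.5, 223.1], 0.104, 0.57)]
top tip_left [([-200.2, 267.6], 0.101, 0.69)]
top axis_right [([-201.3, -161.6], 0.106, 0.73), ([6.8, -160.7], 0.116, 0.47)]
top lever_right [([-248.2, -113.5], 0.1, 0.49)]
top tip_right [([-280.6, -85.7], 0.108, 0.58)]
side axis_left [([-196.9, 158.4], 0.108, 0.68)]
side lever_left [([-198.1, 219.9], 0.105, 0.79), ([-206.3, 267.9], 0.101, 0.46)]
side tip_left [([-208.2, 265.8], 0.104, 0.68), ([-198.0, 220.3], 0.103, 0.58)]
side axis_right [([-192.4, -161.7], 0.102, 0.9)]
side lever_right [([-198.6, 156.2], 0.108, 0.5), ([-245.4, -121.3], 0.106, 0.44)]
side tip_right [([-280.9, -86.8], 0.103, 0.52)]
wrist axis_left [([-197.9, 165.5], 0.104, 0.83), ([-278.1, -87.9], 0.103, 0.64)]
wrist lever_left [([-197.5, 223.3], 0.102, 0.92)]
wrist tip_left [([-199.7, 266.0], 0.104, 0.62)]
wrist axis_right [([-204.5, -162.9], 0.107, 0.97)]
wrist lever_right [([-249.7, -116.9], 0.101, 0.71)]
wrist tip_right [([-278.2, -88.3], 0.104, 0.94)]
top stockpot [([0.764, -0.09, 0.118], 0.89)]
top steamer []
top cup0 [([0.364, 0.405, 0.003], 0.96), ([0.28, 0.275, -0.0], 0.59)]
top jar [([0.431, -0.27, 0.002], 0.72)]
top sauce [([0.4, -0.466, -0.003], 0.61)]
top spatula [([0.392, -0.109, -0.003], 0.68)]
side stockpot [([0.771, -0.093, 0.116], 0.82)]
side steamer []
side cup0 [([0.389, 0.086, -0.002], 0.87), ([0.362, 0.402, 0.003], 0.8), ([0.284, 0.279, 0.003], 0.66)]
side jar []
side sauce [([0.401, -0.471, -0.003], 0.91)]
side spatula []
```

View pics/t3.png

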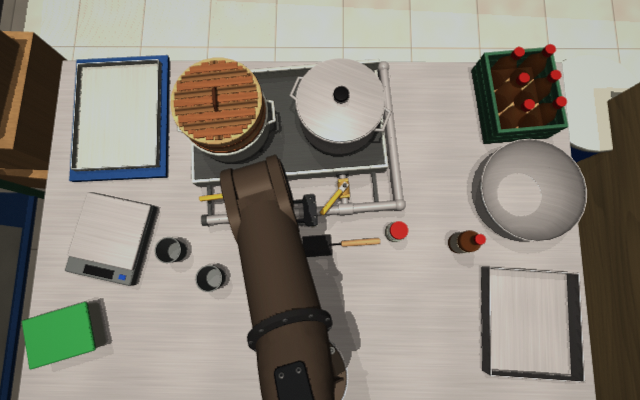

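The left lever is square across its pipe ((210,197) in the top view) and reads about 1.53 rad. The right lever reads about 0.75 rad, and everything else is in place. Handing in.

```bash
python3 -c "
from cell import arm
print(arm.sign_off())"
```

```text
the job is handed in; nothing more can be done
None
```

The steamer's cock (left) is pushed shut and the stockpot's cock (right) is at half. I did both with the closed fingertips of the gripper and handed the job in at about 15 s; the sign-off gives no verdict.

- **Levers:** my last checks put the left cock at about 1.5 rad (needed above 1.43) and the right at about 0.75 rad (needed 0.585 to 0.985). The right lever went straight from about 0.12 to 0.75 rad. The networks' point readings scatter by a few mm, so those angles are good to about 0.05 rad.
- **Force:** every force reading printed during the pushes was below about 3 N.
- **Other things:** the stockpot, cup0, jar, bottle and spatula were within a few mm of where they started. Nothing had visibly moved in the last top view, apart from cup0, which the arm hid there; the side camera located it.
- **Checks that failed:** the networks did not find the steamer reliably, and I compared it only by eye in the top view. They also mixed up some names at low confidence, such as lever_left found on the right lever in one reading; I discarded those because the other views agreed with each other.

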